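Start a timed run on the loaded plate shaker

ROBOT

A 6-joint arm with a two-finger parallel gripper is mounted at the origin on the work surface. World frame = base frame: x ahead of the robot, y to its left, z up, the work surface at z = 0. Lengths are in m, angles in rad, forces in N, time in s.
With the tool pointing down it reaches from about 0.35 to 0.975 m from the base axis. Payload 4.9 kg.
Tool frame: the origin (TCP) lies at the very end of the fingers, on their centre line; the grasp point (between the pads) lies behind it (manip.grip_depth is the z of the grasp point in the tool frame, in m); z points along the fingers, y is the direction in which the jaws open and shut (so a half turn about z gives the same grasp; the last joint's range is limited). The gripper opens to 85 mm and grips with 20 to 120 N. Pads are 22 mm wide; open, the fingers measure 114 mm over their backs; the gripper's body (76 mm by 85 mm) begins 54 mm behind the grasp point. The pads swing forward as they close: fully open they stand 13 mm farther back than shut.
Start: joints at [1.008, 0.053, 1.613, -0, 1.476, -0.119], TCP at [0.268, 0.564, 0.231] pointing down, gripper open.
Joint ranges: [-3.01, 3.01], [-1.01, 2.22], [0.06, 2.58], [-1.02, 4.17], [0.09, 2.62], [-3.14, 3.14]. Speed limits (rad/s): [2.57, 2.57, 3.14, 3.14, 3.14, 3.14].

INTERFACE

Orientations are given as a unit quaternion [w, x, y, z].
In Python, from plant import state, optics, manip, silhouettes, place_of gives the robot as it stands. The module is installed in compiled form; this text tells all that it offers.
- The arm moves only by the tool jog_arm, never from a script. Its argument "increments" is a list of rows, each an object with "slide": the shift along the tool's x, y, z in mm, a list of three; "rotation": the turn, a rotation vector about the tool's x, y, z in degrees, a list of three. A call has 1 to 20 rows; each row shifts and turns the commanded pose from where the row before left it, along the tool's axes as they then stand; what a row does not reach is not made up. A row lasts 1/12 s, in which the tool goes at most 41.7 mm and 7.16 degrees, less where a joint would pass 70% of its speed; a pose out of reach is approached as far as the arm can. A call with a gripper value outside its range is refused whole. "fingers" is the opening, from 0 (shut) to 1 (fully open), set as the call begins (left out, the last holds). The fingers move at their own pace and stop on an object; the grip force is fixed at half the most. Time passes only in rows, so rows that do not move let the fingers close. It gives the time, the measured TCP pose, the force and the opening at its end, in the units of the state.
- state(): the state, without advancing time (a new reading comes with each control period).
- optics.grab_frame(name): name is "scene" or "top"; returns a dict with "frame" (480x640x3 uint8, blue, green, red), "camera_matrix" (3x3 intrinsics, pixels), "distortion" ([k1, k2, p1, p2, k3] as OpenCV has them; the pictures are not rectified), "R" (3x3) and "t" (3): a world point X has camera coordinates R X + t. Camera axes: x right, y down, z forward; pixel columns grow to the right and rows downward; lengths in m; the calibration is good to about 2 mm. A picture is of the moment at which its call begins. There is no depth.
- manip.job_done(): hands the job in, once; it reports no verdict.
Trained networks look in the newest picture that a camera, given by its name, has taken for a name from the list of things; names that differ only in an ending like _2 or _b are one class to them, and where a whole thing is asked for, a point or a joint stands for the part that bears it (a point fixed in the world has none). Each returns a list of dicts, best first, with "score" (0 to 1); they miss things now and then, are a little off and sometimes report something else, mostly with a low value. They report only what shows in the picture. A call takes as long as a camera call.
- silhouettes(thing, camera): "mask" (480x640 bool, what is visible of it) and "bbox" ([left, top, right, bottom] in pixels, round what is visible of it).
- place_of(thing, camera): "uv" ([column, row] in pixels: a listed point, or the origin of a listed thing).
The state is a dict: "time": time; "joint_pos": joint angles; "joint_vel": joint speeds; "joint_efforts": joint torques, N m; "tool_pos": TCP position; "tool_rot": TCP orientation; "contact_force": force on the tool from outside, world axes, zero at the start; "ft_torque": the same for the moment, N m; "gripper_width": opening from 0.0 (shut) to 1.0 (fully open).
Only numpy, scipy, OpenCV 4.12 (cv2) and the standard library are available. Lean on these libraries where they do the work, as an engineer would, in place of code of your own. Each camera call takes 0.05 s, during which the arm holds its last target.

TASK

Start a timed run on the plate shaker that carries the well plate, with light taps only: first switch it on by tapping the raised, white-marked far half of its red power rocker fully down, then tap the white-marked far half of its black timer rocker fully down, and last press the green start key down and let it come up again. Keep to that order, press gently so that the shaker does not shift, and grasp nothing; leave the speed dial, the plate, the empty shaker and everything else on the bench as they are.

Things in the scene. Friction and masses are not known exactly. Their poses are not given: they have to be found in the camera images.
- shaker: the loaded plate shaker: light grey, 260 mm deep (x) x 220 mm wide (y), loose on rubber feet, about 3 kg. Origin: centre of its underside; its x axis points from its front, which faces the robot, to its rear, y to its left, z up. Behind the panel the housing is 68 mm high (from 45 mm in front of the origin rearwards); the well plate on it tops out 94 mm above the bench
- panel (a point): centre of the loaded shaker's dark control panel (87.5 mm in front of its origin, 49 mm up). The panel is 85 mm deep and rises to the rear at 4 degrees, 46 to 52 mm above the bench. Across it, at shaker y = +84, +36, -18, -74 mm, stand the red power rocker, black timer rocker, black speed dial and green start key
- power_half (a point): where to tap: on top of the red power rocker's far (rear) half, at the white bar, 18 mm behind its hinge (along shaker y). Rocker 46 mm front to rear, 24 mm wide, top slightly dished. Off, this half is up, rear edge about 64 mm above the bench, sloping up rearwards 18 degrees. About 2 N takes it down 5 mm here to its stop, then almost level; its soft rubber mount gives up to 4 mm more at 5 to 15 N
- mode_half (a point): the same point on the far half of the black timer rocker, marked with a white bar; same size, travel and force
- start_top (a point): middle of the top of the round green start key, 28 mm across, 13 mm proud of the panel; 8 mm of travel square to the panel (4 degrees off vertical), 1.2 N to start it moving, 3.6 N at 3 mm where it registers, 7.6 N fully down, where it is still 1 mm proud of its metal collar (40 mm across)
- plate_center (a point): centre of the well plate with amber wells (128 x 86 x 14 mm, loose) that sits between corner stops on the loaded shaker's platform
- power (a joint): red power rocker of the loaded shaker: 0 = off (far half up), 0.28 rad = fully on (far half down); stiff, it stays where it is left
- mode (a joint): black timer rocker of the loaded shaker: 0 = off (far half up), 0.28 rad = fully over to timed run (far half down); stays where it is left
- start (a joint): green start key of the loaded shaker: 0 = up, 0.008 m = fully down, springs back by itself; registers from 0.003
- dial_mark (a point): tip of the white pointer on top of the black speed dial of the loaded shaker (round, 35 mm across, 18 mm high, between timer rocker and start key); it stands 13 mm off the dial's axis
- idle_shaker: the second, identical shaker, its platform empty; origin and axes as for the loaded one. Leave it alone
- idle_power (a joint): red power rocker of the empty shaker (leave alone): 0 = off (far half up), 0.28 rad = fully on (far half down); stiff, it stays where it is left
- idle_mode (a joint): black timer rocker of the empty shaker (leave alone): 0 = off (far half up), 0.28 rad = fully over to timed run (far half down); stays where it is left
- idle_start (a joint): green start key of the empty shaker (leave alone): 0 = up, 0.008 m = fully down, springs back by itself; registers from 0.003
- idle_dial_mark (a point): tip of the white pointer on top of the black speed dial of the empty shaker (leave alone) (round, 35 mm across, 18 mm high, between timer rocker and start key); it stands 13 mm off the dial's axis
- spare_plate: loose well plate with black wells, 128 x 86 x 14 mm, lying on the bench; origin: centre of its underside
- trough: white open reagent trough, 42 x 130 x 30 mm high, loose; origin: centre of its underside
- tip_box: pipette tip box, 84 x 122 mm, 61 mm high, its open lid standing up at the rear to 140 mm, loose; origin: centre of the box's underside
- tube_rack: blue rack of capped tubes, 70 x 130 x 53 mm high, loose; origin: centre of its underside
- reagent: amber bottle with blue cap, 68 mm across, 150 mm high, loose; origin: centre of its underside
- pipette: eight-channel pipette lying flat across the bench in front of the shakers, about 250 mm long along its x, 84 mm wide at the head (+x), 26 mm high, loose; origin: on the bench under its middle

How it is judged:
By the outcome, as a careful person would: the job done as asked, in the order asked, and still so for the second after the job is handed in, with the robot touching nothing.
It also fails if it takes over 42 s, if anything falls off the work surface, if the arm or the gripper's body presses on something with over 40 N, if the wrist force passes 120 N, or if a joint passes its speed limit or range.

## Working session

There is one attempt and no reset: what is moved stays moved. The work goes in short steps, Python scripts to look and compute and a tool call to move; the robot and the scene stay as the last step left them, time stands still between calls to the robot, and variables do not carry over. Pictures are saved under pics/ and viewed, and the job is handed in when it is done.

Besides the shell and the picture viewer there is one more tool, called after "Request:" as name(argument=value, ...) on one line, values as JSON. jog_arm: Moves the arm, as the interface text tells. Its arguments: {"type":"object","properties":{"increments":{"type":"array","items":{"type":"object","properties":{"slide":{"type":"array","items":{"type":"number"}},"rotation":{"type":"array","items":{"type":"number"}}}}},"fingers":{"type":"number"}},"required":["increments"]}

```bash
mkdir -p pics
cat > h.py <<'E'
import numpy as np, cv2
from plant import state, optics, manip, silhouettes, place_of
from scipy.spatial.transform import Rotation as Ro
def ray(f,uv):
    p=cv2.undistortPoints(np.array([[uv]],float),np.array(f["camera_matrix"]),np.array(f["distortion"]))[0,0]
    R=np.array(f["R"]);t=np.array(f["t"])
    return -R.T@t, R.T@np.array([p[0],p[1],1.])
def atz(f,uv,z):
    o,d=ray(f,uv); return o+d*(z-o[2])/d[2]
def proj(f,X):
    R=np.array(f["R"]);t=np.array(f["t"])
    return cv2.projectPoints(np.array(X,float).reshape(-1,3),cv2.Rodrigues(R)[0],t,np.array(f["camera_matrix"]),np.array(f["distortion"]))[0][:,0]
E
python3 - <<'E'
from h import *
s=state(); print(s, manip.grip_depth)
fs={}
for c in("scene","top"):
    f=optics.grab_frame(c); fs[c]=f; cv2.imwrite(f"pics/{c}0.png",f["frame"])
    print(c, -np.array(f["R"]).T@f["t"])
    for n in("shaker","panel","power_half","mode_half","start_top","plate_center","dial_mark","idle_shaker","idle_dial_mark"):
        print(n,[(np.round(d["uv"],1).tolist(),round(d["score"],2)) for d in place_of(n,c)[:3]])
E
```

```text
{'time': 0.0, 'joint_pos': array([ 1.00804362e+00,  5.33466377e-02,  1.61429886e+00, -4.17597895e-06,
        1.47598988e+00, -1.18959176e-01]), 'joint_vel': array([-3.52284708e-04,  6.12819032e-05, -8.58202764e-05, -2.42176127e-04,
        1.28164425e-03, -1.03491349e-04]), 'joint_efforts': array([ 8.84028141e-04, -3.93662488e+01, -3.70188761e+01,  5.49666015e-05,
        6.89848443e-03, -1.98596058e-05]), 'tool_pos': array([0.26799859, 0.56393631, 0.23006645]), 'tool_rot': array([-3.39476523e-04,  2.20079968e-01,  9.75481299e-01, -9.63297431e-04]), 'contact_force': array([-0.14255881, -0.55931811,  0.56943707]), 'ft_torque': array([ 0.01945866, -0.02629561,  0.06933126]), 'gripper_width': 0.9988033225251924} -0.0187
scene [ 1.14816556 -0.61426641  1.33027042]
shaker [([387.6, 255.1], 0.89)]
panel [([371.5, 227.6], 0.76)]
power_half [([393.1, 212.6], 0.57)]
mode_half [([380.1, 219.4], 0.67)]
start_top [([350.1, 236.7], 0.4)]
plate_center [([399.1, 248.3], 0.75), ([348.5, 236.5], 0.31)]
dial_mark [([363.8, 223.3], 0.68)]
idle_shaker [([314.0, 350.5], 0.81)]
idle_dial_mark [([281.8, 317.1], 0.71)]
top [0.40247879 0.01796225 1.43215827]
shaker [([250.8, 212.8], 0.86), ([245.0, 244.3], 0.42)]
panel [([245.7, 244.5], 0.77), ([251.9, 191.4], 0.71), ([251.4, 211.0], 0.17)]
power_half [([214.6, 240.5], 0.65)]
mode_half [([230.8, 240.4], 0.73)]
start_top [([273.7, 248.3], 0.63)]
plate_center [([248.2, 192.5], 0.75)]
dial_mark [([249.0, 254.1], 0.65), ([209.2, 238.9], 0.47)]
idle_shaker [([271.6, 251.4], 0.56), ([230.3, 241.5], 0.24)]
idle_dial_mark [([403.1, 217.7], 0.62)]
```

View pics/scene0.png

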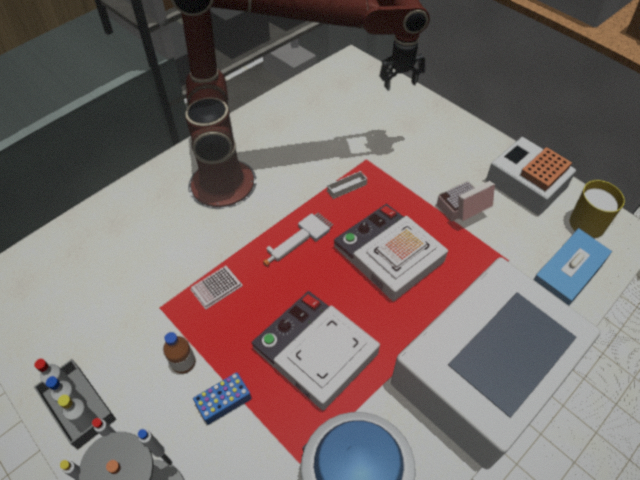

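View pics/top0.png

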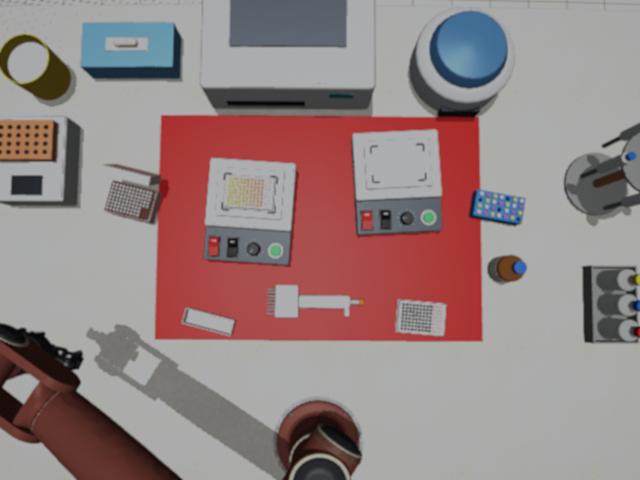

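Run:
```python
import cv2
a=cv2.imread("pics/top0.png")[170:280,190:310]; cv2.imwrite("pics/topc.png",cv2.resize(a,None,fx=5.4,fy=5.4,interpolation=cv2.INTER_CUBIC))
a=cv2.imread("pics/scene0.png")[190:290,330:460]; cv2.imwrite("pics/scenec.png",cv2.resize(a,None,fx=6,fy=6,interpolation=cv2.INTER_CUBIC))
```

```text
(no output)
```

View pics/topc.png

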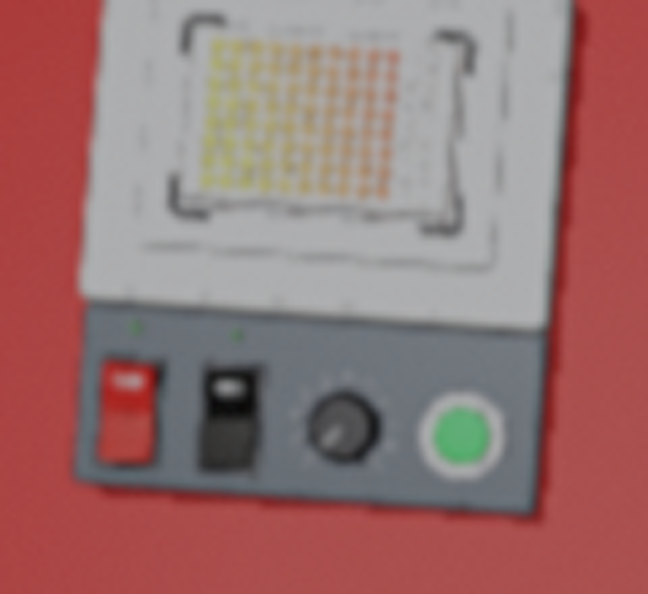

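View pics/scenec.png

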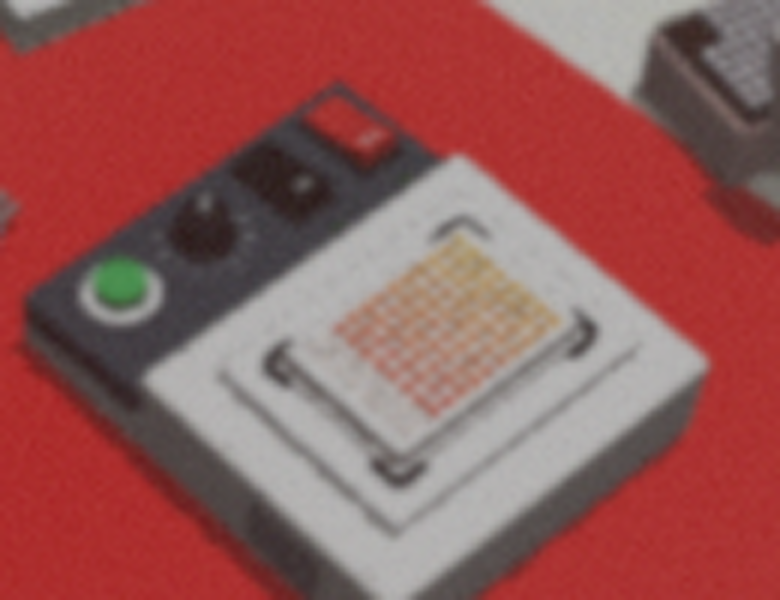

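```bash
cat > fit.py <<'E'
from h import *
from scipy.optimize import least_squares
ft=optics.grab_frame("top"); fs=optics.grab_frame("scene")
# hand-read + network features: (cam, shaker xyz, uv); hx= hinge x unknown
def blob(f,box):
    x0,y0,x1,y1=box; hsv=cv2.cvtColor(f["frame"],cv2.COLOR_BGR2HSV)[y0:y1,x0:x1]
    m=(hsv[...,0]>50)&(hsv[...,0]<80)&(hsv[...,1]>90)
    v,u=np.nonzero(m); return [u.mean()+x0,v.mean()+y0],m.sum()
print(blob(ft,(260,235,292,265)),blob(fs,(335,222,368,252)))
gt=blob(ft,(260,235,292,265))[0]; gs=blob(fs,(335,222,368,252))[0]
def feats(hx,kx):
    zp=lambda x:.049+(x+.0875)*np.tan(np.radians(4))
    bar=lambda y:(hx+.018,y,.0625)
    key=(kx,-.074,zp(kx)+.0115)
    return [(ft,key,gt,1),(fs,(kx,-.074,zp(kx)+.0115),gs,1),
     (ft,bar(.084),(213.5,240.4),1),(ft,bar(.036),(232.6,241.9),1),
     (fs,bar(.084),(391.7,212.8),1),(fs,bar(.036),(381.3,220.5),1),
     (ft,(-.13,.11,.046),(204.4,259.8),.7),(ft,(-.13,-.11,.046),(289.1,264.8),.7),
     (ft,(-.045,.11,.068),(205.2,225.2),.7),(ft,(-.045,-.11,.068),(290.9,230.7),.7),
     (fs,(.13,-.11,.068),(330+395/6,290+2),0),
     (fs,(-.13,-.11,.046),(330+25/6,190+303/6),.7),(fs,(-.13,.11,.046),(330+338/6,190+83/6),.7),
     (fs,(-.045,-.11,.068),(330+147/6,190+382/6),.7),(fs,(-.045,.11,.068),(330+462/6,190+155/6),.7),
     (fs,(.13,.11,.068),(330+708/6,190+365/6),.7)]
def T(p,X):
    c,s=np.cos(p[2]),np.sin(p[2]); return np.array([p[0]+c*X[0]-s*X[1],p[1]+s*X[0]+c*X[1],X[2]])
def res(p):
    r=[]
    for f,X,uv,w in feats(p[3],p[4]): r+=list(w*(proj(f,T(p,X))[0]-uv))
    return np.array(r)
if __name__=="__main__":
    p0=[.55,.2,0,-.0875,-.0875]
    q=least_squares(res,p0,loss="soft_l1"); p=q.x
    print("pose",p[:2],np.degrees(p[2]),"hinge,key x",p[3:]); print(np.round(res(p).reshape(-1,2),1).tolist())
    for n,X in(("power",(p[3]+.018,.084,.0625)),("mode",(p[3]+.018,.036,.0625)),("start",(p[4],-.074,.062))): print(n,T(p,X).round(4))
    for cam,sub in(("top",0),("scene",1)):
        q2=least_squares(lambda p:np.array([w*v for (f,X,uv,w) in feats(p[3],p[4]) if (f is fs)==bool(sub) for v in (proj(f,T(p,X))[0]-uv)]),p0,loss="soft_l1").x
        print(cam,q2.round(4), [T(q2,X).round(4).tolist() for X in((q2[3]+.018,.084,.0625),(q2[3]+.018,.036,.0625),(q2[4],-.074,.062))])
E
python3 fit.py; python3 -c "
from h import *
s=state();R=Ro.from_quat(np.roll(s['tool_rot'],-1)).as_matrix();print(R.round(3))"
```

```text
([np.float64(275.03076923076924), np.float64(250.30769230769232)], np.int64(65)) ([np.float64(349.5777777777778), np.float64(236.53333333333333)], np.int64(45))
pose [0.59461737 0.17749214] -3.523116509663107 hinge,key x [-0.10110122 -0.09830525]
[[0.6, 0.0], [-0.0, 0.0], [0.3, -0.4], [0.0, -0.6], [-0.3, -0.4], [-1.3, -0.2], [-0.8, -1.2], [0.0, -0.5], [-0.6, -0.7], [0.2, -0.5], [-0.0, -0.0], [-0.6, -0.9], [-0.0, -0.6], [-1.3, -0.8], [-0.4, -1.0], [0.9, -0.7]]
power [0.5168 0.2664 0.0625]
mode [0.5139 0.2185 0.0625]
start [0.492  0.1097 0.062 ]
top [ 0.5921  0.1781 -0.0556 -0.0994 -0.0962] [[0.5154, 0.2665, 0.0625], [0.5128, 0.2186, 0.0625], [0.4919, 0.1096, 0.062]]
scene [ 0.5987  0.1772 -0.0574 -0.1024 -0.1026] [[0.5193, 0.2659, 0.0625], [0.5165, 0.218, 0.0625], [0.492, 0.1092, 0.062]]
[[-0.903  0.429 -0.   ]
 [ 0.429  0.903 -0.   ]
 [ 0.    -0.    -1.   ]]
```

Request:
jog_arm(increments=[{"slide":[-11,-5,0]},{"slide":[-22,-10,0]},{"slide":[-22,-10,0]},{"slide":[-22,-10,0]},{"slide":[-22,-10,0]},{"slide":[-22,-10,0]},{"slide":[-22,-10,0]},{"slide":[-22,-10,0]},{"slide":[-22,-10,0]},{"slide":[-22,-10,0]},{"slide":[-22,-10,0]},{"slide":[-22,-10,0]},{"slide":[-22,-10,0]},{"slide":[-22,-10,0]},{"slide":[-22,-10,0]},{"slide":[-22,-10,0],"rotation":[0,0,-4]},{"slide":[-10,-5,0],"rotation":[0,0,-5]},{"rotation":[0,0,-5]},{"rotation":[0,0,-5]},{"rotation":[0,0,-3]}], fingers=0)

```text
invalid input
```

```bash
cat > go.py <<'E'
import sys
from h import *
def go(t):
    s=state();R=Ro.from_quat(np.roll(s['tool_rot'],-1)).as_matrix()
    print("t",round(s['time'],2),"pos",s['tool_pos'].round(4),"toolx yaw",np.degrees(np.arctan2(R[1,0],R[0,0])).round(2),"z",R[:,2].round(4),"F",s['contact_force'].round(2),"w",round(s['gripper_width'],3))
    print("slide mm",(R.T@(np.array(t)-s['tool_pos'])*1000).round(1))
go([float(a) for a in sys.argv[1:4]])
E
python3 go.py .516 .2664 .085
```

```text
t 1.1 pos [0.2684 0.5644 0.2313] toolx yaw 154.57 z [-0. -0. -1.] F [ 0.1   0.27 -0.05] w 0.999
slide mm [-351.6 -162.8  146.3]
```

Request:
jog_arm(increments=[{"slide":[-11,-5,0],"rotation":[0,0,0]},{"slide":[-22,-10,0],"rotation":[0,0,0]},{"slide":[-22,-10,0],"rotation":[0,0,0]},{"slide":[-22,-10,0],"rotation":[0,0,0]},{"slide":[-22,-10,0],"rotation":[0,0,0]},{"slide":[-22,-10,0],"rotation":[0,0,0]},{"slide":[-22,-10,0],"rotation":[0,0,0]},{"slide":[-22,-10,0],"rotation":[0,0,0]},{"slide":[-22,-10,0],"rotation":[0,0,0]},{"slide":[-22,-10,0],"rotation":[0,0,0]},{"slide":[-22,-10,0],"rotation":[0,0,0]},{"slide":[-22,-10,0],"rotation":[0,0,0]},{"slide":[-22,-10,0],"rotation":[0,0,0]},{"slide":[-22,-10,0],"rotation":[0,0,0]},{"slide":[-22,-10,0],"rotation":[0,0,0]},{"slide":[-22,-10,0],"rotation":[0,0,-4]},{"slide":[-10,-5,0],"rotation":[0,0,-5]},{"slide":[0,0,0],"rotation":[0,0,-5]},{"slide":[0,0,0],"rotation":[0,0,-5]},{"slide":[0,0,0],"rotation":[0,0,-3]}], fingers=0)

```text
time: 2.77
tool_pos: [0.5176, 0.2685, 0.2313]
tool_rot: [0.0, 0.029, 1.0, -0.0]
contact_force: [-0.2, 0.5, 0.7]
gripper_width: -0.001
```

```bash
python3 go.py .516 .2664 .085
```

```text
t 2.77 pos [0.5176 0.2685 0.2313] toolx yaw 176.72 z [ 0.e+00 -4.e-04 -1.e+00] F [-0.23  0.45  0.74] w -0.001
slide mm [  1.5  -2.1 146.3]
```

Request:
jog_arm(increments=[{"slide":[1.5,-2,10],"rotation":[0,0,0]},{"slide":[0,0,25],"rotation":[0,0,0]},{"slide":[0,0,30],"rotation":[0,0,0]},{"slide":[0,0,30],"rotation":[0,0,0]},{"slide":[0,0,25],"rotation":[0,0,0]},{"slide":[0,0,18],"rotation":[0,0,0]},{"slide":[0,0,8],"rotation":[0,0,0]},{"slide":[0,0,0],"rotation":[0,0,0]}])

```text
time: 3.43
tool_pos: [0.5136, 0.2666, 0.0822]
tool_rot: [-0.003, 0.03, 1.0, -0.001]
contact_force: [-0.7, -0.0, 0.4]
gripper_width: 0.002
```

```bash
cat > look.py <<'E'
import sys
from h import *
n=sys.argv[1]
a=optics.grab_frame("top")["frame"][170:280,180:310]; b=optics.grab_frame("scene")["frame"][180:290,330:460]
cv2.imwrite(f"pics/{n}.png",np.hstack([cv2.resize(x,None,fx=3,fy=3,interpolation=cv2.INTER_CUBIC) for x in (a,b)]))
E
python3 look.py a; python3 go.py .516 .2664 .063
```

```text
t 3.53 pos [0.516  0.2677 0.0859] toolx yaw 176.54 z [ 7.e-04  2.e-04 -1.e+00] F [0.65 0.37 0.23] w -0.002
slide mm [-0.1 -1.3 22.9]
```

View pics/a.png

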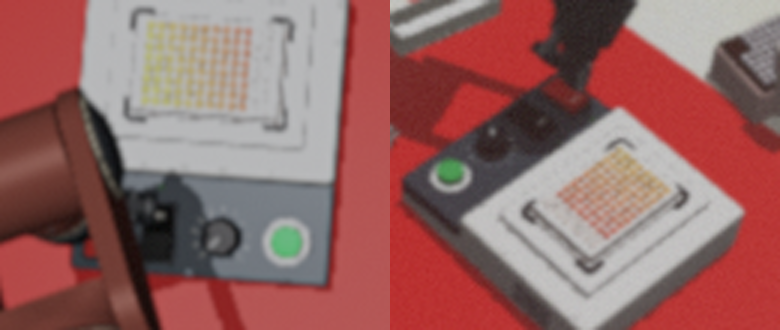

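Request:
jog_arm(increments=[{"slide":[0,-1,3],"rotation":[0,0,0]},{"slide":[0,0,5],"rotation":[0,0,0]},{"slide":[0,0,5],"rotation":[0,0,0]},{"slide":[0,0,3],"rotation":[0,0,0]},{"slide":[0,0,2],"rotation":[0,0,0]},{"slide":[0,0,1],"rotation":[0,0,0]},{"slide":[0,0,1],"rotation":[0,0,0]},{"slide":[0,0,1],"rotation":[0,0,0]}])

```text
time: 4.2
tool_pos: [0.5157, 0.2669, 0.0643]
tool_rot: [0.0, 0.03, 1.0, 0.0]
contact_force: [0.1, 0.3, 0.7]
gripper_width: -0.001
```

Request:
jog_arm(increments=[{"slide":[0,0,1],"rotation":[0,0,0]},{"slide":[0,0,1],"rotation":[0,0,0]},{"slide":[0,0,0],"rotation":[0,0,0]}])

```text
time: 4.45
tool_pos: [0.5162, 0.2669, 0.0627]
tool_rot: [0.001, 0.03, 1.0, 0.0]
contact_force: [1.6, -0.5, 2.0]
gripper_width: -0.001
```

Request:
jog_arm(increments=[{"slide":[0,0,1],"rotation":[0,0,0]},{"slide":[0,0,1],"rotation":[0,0,0]},{"slide":[0,0,1],"rotation":[0,0,0]},{"slide":[0,0,0],"rotation":[0,0,0]}])

```text
time: 4.78
tool_pos: [0.5156, 0.2669, 0.0592]
tool_rot: [-0.0, 0.03, 1.0, 0.0]
contact_force: [1.4, 0.6, 1.0]
gripper_width: -0.003
```

Request:
jog_arm(increments=[{"slide":[0,0,1],"rotation":[0,0,0]},{"slide":[0,0,0],"rotation":[0,0,0]},{"slide":[0,0,0],"rotation":[0,0,0]}])

```text
time: 5.03
tool_pos: [0.5153, 0.2668, 0.0581]
tool_rot: [-0.0, 0.03, 1.0, -0.0]
contact_force: [0.2, 0.0, 1.2]
gripper_width: -0.001
```

Request:
jog_arm(increments=[{"slide":[0,0,1],"rotation":[0,0,0]},{"slide":[0,0,0],"rotation":[0,0,0]},{"slide":[0,0,0],"rotation":[0,0,0]}])

```text
time: 5.28
tool_pos: [0.5155, 0.2669, 0.0578]
tool_rot: [-0.0, 0.03, 1.0, -0.0]
contact_force: [-2.0, 0.1, 5.0]
gripper_width: -0.001
```

Request:
jog_arm(increments=[{"slide":[0,0,1],"rotation":[0,0,0]},{"slide":[0,0,0],"rotation":[0,0,0]},{"slide":[0,0,0],"rotation":[0,0,0]}])

```text
time: 5.53
tool_pos: [0.5155, 0.2669, 0.0571]
tool_rot: [-0.0, 0.03, 1.0, -0.0]
contact_force: [-1.7, -0.7, 6.5]
gripper_width: -0.001
```

Request:
jog_arm(increments=[{"slide":[0,0,0.8],"rotation":[0,0,0]},{"slide":[0,0,0],"rotation":[0,0,0]},{"slide":[0,0,0],"rotation":[0,0,0]}])

```text
time: 5.78
tool_pos: [0.5156, 0.2669, 0.0565]
tool_rot: [-0.0, 0.03, 1.0, -0.0]
contact_force: [-1.9, -0.7, 8.3]
gripper_width: -0.003
```

Request:
jog_arm(increments=[{"slide":[0,0,-3],"rotation":[0,0,0]},{"slide":[0,0,-8],"rotation":[0,0,0]},{"slide":[0,0,-10],"rotation":[0,0,0]},{"slide":[0,0,-9],"rotation":[0,0,0]},{"slide":[0,-8,0],"rotation":[0,0,0]},{"slide":[0,-16,0],"rotation":[0,0,0]},{"slide":[0,-16,0],"rotation":[0,0,0]},{"slide":[0,-8,0],"rotation":[0,0,0]},{"slide":[0,0,0],"rotation":[0,0,0]},{"slide":[0,0,0],"rotation":[0,0,0]}])

```text
time: 6.62
tool_pos: [0.5127, 0.2186, 0.0855]
tool_rot: [0.0, 0.03, 1.0, 0.0]
contact_force: [0.6, -0.6, -1.4]
gripper_width: 0.002
```

```bash
python3 look.py b; python3 go.py .5135 .2185 .063
```

```text
t 6.72 pos [0.5128 0.2192 0.0856] toolx yaw 176.58 z [ 1.e-04  3.e-04 -1.e+00] F [-0.7  -1.05 -0.5 ] w -0.004
slide mm [-0.8 -0.7 22.6]
```

View pics/b.png

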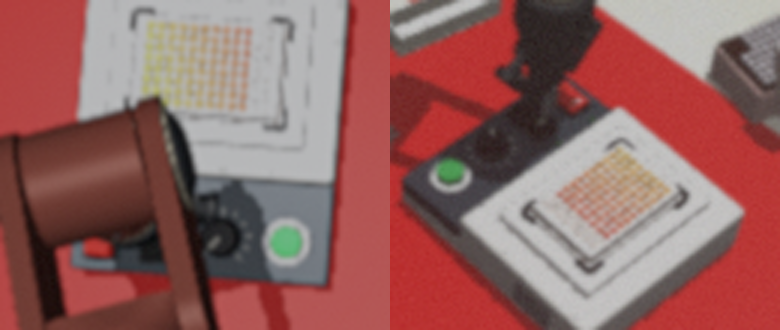

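Request:
jog_arm(increments=[{"slide":[-1,-0.5,3],"rotation":[0,0,0]},{"slide":[0,0,5],"rotation":[0,0,0]},{"slide":[0,0,5],"rotation":[0,0,0]},{"slide":[0,0,3],"rotation":[0,0,0]},{"slide":[0,0,2],"rotation":[0,0,0]},{"slide":[0,0,1],"rotation":[0,0,0]},{"slide":[0,0,1],"rotation":[0,0,0]},{"slide":[0,0,1],"rotation":[0,0,0]},{"slide":[0,0,1],"rotation":[0,0,0]},{"slide":[0,0,1],"rotation":[0,0,0]},{"slide":[0,0,0],"rotation":[0,0,0]}])

```text
time: 7.63
tool_pos: [0.5143, 0.2184, 0.063]
tool_rot: [0.001, 0.03, 1.0, 0.0]
contact_force: [0.1, -0.0, 1.8]
gripper_width: 0.001
```

Request:
jog_arm(increments=[{"slide":[0,0,1],"rotation":[0,0,0]},{"slide":[0,0,1],"rotation":[0,0,0]},{"slide":[0,0,1],"rotation":[0,0,0]},{"slide":[0,0,1],"rotation":[0,0,0]},{"slide":[0,0,0],"rotation":[0,0,0]}])

```text
time: 8.05
tool_pos: [0.5136, 0.2184, 0.0583]
tool_rot: [-0.0, 0.03, 1.0, 0.0]
contact_force: [0.9, 0.5, 2.1]
gripper_width: -0.0
```

Request:
jog_arm(increments=[{"slide":[0,0,1],"rotation":[0,0,0]},{"slide":[0,0,0],"rotation":[0,0,0]},{"slide":[0,0,0],"rotation":[0,0,0]}])

```text
time: 8.3
tool_pos: [0.5137, 0.2184, 0.0579]
tool_rot: [-0.0, 0.03, 1.0, -0.0]
contact_force: [-0.9, -0.0, 4.3]
gripper_width: 0.003
```

Request:
jog_arm(increments=[{"slide":[0,0,1],"rotation":[0,0,0]},{"slide":[0,0,0.8],"rotation":[0,0,0]},{"slide":[0,0,0],"rotation":[0,0,0]},{"slide":[0,0,0],"rotation":[0,0,0]}])

```text
time: 8.63
tool_pos: [0.5138, 0.2184, 0.0565]
tool_rot: [-0.0, 0.03, 1.0, -0.0]
contact_force: [-1.5, -1.0, 8.0]
gripper_width: -0.0
```

Request:
jog_arm(increments=[{"slide":[0,0,-3],"rotation":[0,0,0]},{"slide":[0,0,-8],"rotation":[0,0,0]},{"slide":[0,0,-12],"rotation":[0,0,0]},{"slide":[0,0,-11],"rotation":[0,0,0]},{"slide":[1,-8,0],"rotation":[0,0,0]},{"slide":[3,-22,0],"rotation":[0,0,0]},{"slide":[4,-25,0],"rotation":[0,0,0]},{"slide":[4,-25,0],"rotation":[0,0,0]},{"slide":[2,-20,0],"rotation":[0,0,0]},{"slide":[1,-10,0],"rotation":[0,0,0]},{"slide":[0,0,0],"rotation":[0,0,0]},{"slide":[0,0,0],"rotation":[0,0,0]}])

```text
time: 9.63
tool_pos: [0.4922, 0.1093, 0.0899]
tool_rot: [0.0, 0.031, 1.0, 0.0]
contact_force: [-1.4, 0.5, 0.2]
gripper_width: 0.001
```

```bash
python3 look.py c; python3 go.py .492 .1097 .0612
```

```text
t 9.73 pos [0.4924 0.1101 0.0899] toolx yaw 176.6 z [ 4.e-04  4.e-04 -1.e+00] F [-0.11  0.25 -0.07] w 0.002
slide mm [ 0.4 -0.4 28.7]
```

View pics/c.png

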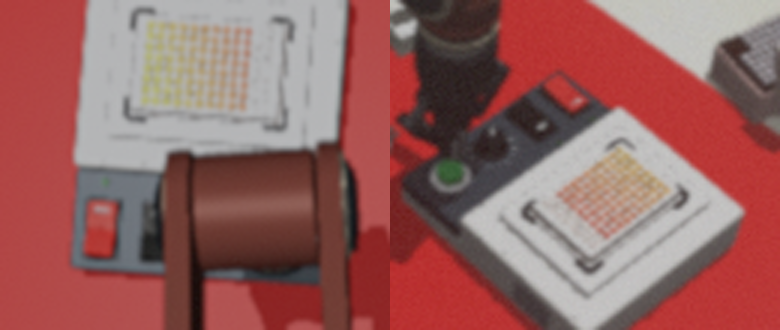

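Run:
```python
from h import *
a=cv2.imread("pics/scene0.png")[195:240,365:410]; b=optics.grab_frame("scene")["frame"][195:240,365:410]
cv2.imwrite("pics/d.png",np.hstack([cv2.resize(x,None,fx=8,fy=8,interpolation=cv2.INTER_CUBIC) for x in (a,b)]))
```

```text
(no output)
```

View pics/d.png

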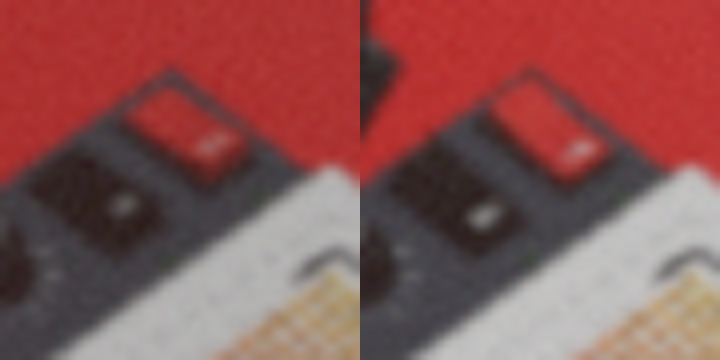

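Both bars now sit lower and brighter, near (580,150) and (487,215) in the right half of the crop, so both rockers are over. The shaker edges haven't moved. Next is the start key.

Request:
jog_arm(increments=[{"slide":[0.4,-0.4,4],"rotation":[0,0,0]},{"slide":[0,0,8],"rotation":[0,0,0]},{"slide":[0,0,7],"rotation":[0,0,0]},{"slide":[0,0,4],"rotation":[0,0,0]},{"slide":[0,0,2],"rotation":[0,0,0]},{"slide":[0,0,1],"rotation":[0,0,0]},{"slide":[0,0,1],"rotation":[0,0,0]},{"slide":[0,0,1],"rotation":[0,0,0]},{"slide":[0,0,1],"rotation":[0,0,0]},{"slide":[0,0,0],"rotation":[0,0,0]}])

```text
time: 10.62
tool_pos: [0.4919, 0.1091, 0.061]
tool_rot: [0.0, 0.03, 1.0, 0.0]
contact_force: [-1.4, 1.0, 0.6]
gripper_width: -0.0
```

Request:
jog_arm(increments=[{"slide":[0,0,1],"rotation":[0,0,0]},{"slide":[0,0,1],"rotation":[0,0,0]},{"slide":[0,0,1],"rotation":[0,0,0]},{"slide":[0,0,0],"rotation":[0,0,0]},{"slide":[0,0,0],"rotation":[0,0,0]}])

```text
time: 11.03
tool_pos: [0.4921, 0.1091, 0.0582]
tool_rot: [0.0, 0.03, 1.0, 0.0]
contact_force: [-0.7, -0.0, 3.9]
gripper_width: -0.002
```

Request:
jog_arm(increments=[{"slide":[0,0,1],"rotation":[0,0,0]},{"slide":[0,0,0.5],"rotation":[0,0,0]},{"slide":[0,0,0],"rotation":[0,0,0]},{"slide":[0,0,0],"rotation":[0,0,0]}])

```text
time: 11.37
tool_pos: [0.4923, 0.1091, 0.0566]
tool_rot: [0.001, 0.03, 1.0, 0.0]
contact_force: [0.8, 0.7, 5.3]
gripper_width: 0.002
```

Request:
jog_arm(increments=[{"slide":[0,0,1],"rotation":[0,0,0]},{"slide":[0,0,0],"rotation":[0,0,0]},{"slide":[0,0,0],"rotation":[0,0,0]}])

```text
time: 11.62
tool_pos: [0.4923, 0.1091, 0.0558]
tool_rot: [0.001, 0.03, 1.0, 0.0]
contact_force: [-0.5, -0.5, 5.5]
gripper_width: -0.003
```

Request:
jog_arm(increments=[{"slide":[0,0,-3],"rotation":[0,0,0]},{"slide":[0,0,-6],"rotation":[0,0,0]},{"slide":[0,0,-12],"rotation":[0,0,0]},{"slide":[0,0,-20],"rotation":[0,0,0]},{"slide":[0,0,-25],"rotation":[0,0,0]},{"slide":[0,0,-25],"rotation":[0,0,0]},{"slide":[0,0,-25],"rotation":[0,0,0]},{"slide":[0,0,-20],"rotation":[0,0,0]},{"slide":[0,-15,-12],"rotation":[0,0,0]},{"slide":[0,-25,0],"rotation":[0,0,0]},{"slide":[0,-25,0],"rotation":[0,0,0]},{"slide":[0,-25,0],"rotation":[0,0,0]},{"slide":[0,-25,0],"rotation":[0,0,0]},{"slide":[0,-25,0],"rotation":[0,0,0]},{"slide":[0,-25,0],"rotation":[0,0,0]},{"slide":[0,-12,0],"rotation":[0,0,0]},{"slide":[0,0,0],"rotation":[0,0,0]},{"slide":[0,0,0],"rotation":[0,0,0]},{"slide":[0,0,0],"rotation":[0,0,0]}])

```text
time: 13.2
tool_pos: [0.481, -0.0667, 0.2031]
tool_rot: [-0.0, 0.03, 1.0, 0.0]
contact_force: [-0.0, 0.2, 0.6]
gripper_width: 0.002
```

```bash
python3 look.py e; python3 go.py .492 -.09 .2
python3 - <<'E'
from h import *
for c in("top","scene"):
    f=optics.grab_frame(c); cv2.imwrite(f"pics/{c}9.png",f["frame"])
E
```

```text
t 13.3 pos [ 0.4811 -0.0665  0.2031] toolx yaw 176.66 z [-3.e-04  4.e-04 -1.e+00] F [-0.12 -0.85  0.15] w 0.002
slide mm [-12.3 -22.8   3.1]
```

View pics/e.png

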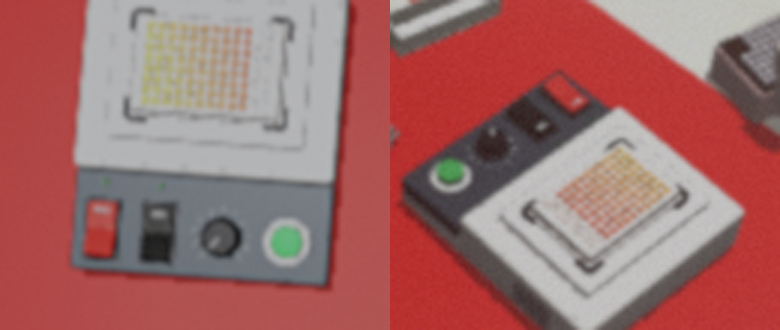

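View pics/top9.png

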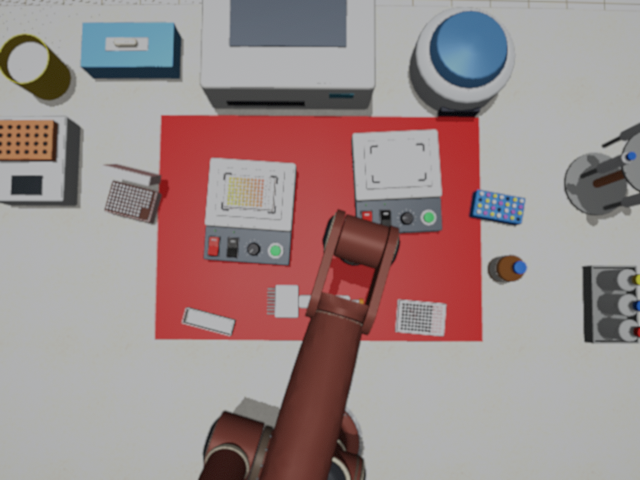

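Both rockers are over: in the top view the far halves now look flat and the shading has swapped to the front halves. The key is up, and the robot is clear at z ≈ 0.2 m. I'll check numerically whether the shaker or plate shifted, then hand in.

Run:
```python
from h import *
for c,(x0,y0,x1,y1) in {"top":(200,150,300,232),"scene":(365,215,455,300)}.items():
    a,b=[cv2.cvtColor(cv2.imread(f"pics/{c}{k}.png"),cv2.COLOR_BGR2GRAY)[y0:y1,x0:x1].astype(np.float32) for k in(0,9)]
    w=cv2.createHanningWindow(a.shape[::-1],cv2.CV_32F); print(c,cv2.phaseCorrelate(a,b,w))
manip.job_done()
```

```text
top ((0.00883741640967628, 0.003696654325473503), 0.9135183614095052)
scene ((0.09849031031990307, -0.015182005839399437), 0.9787421313627267)
the job is handed in; nothing more can be done
```

The timed run was started on the loaded shaker in the order asked, using shut fingers and light taps. The job is handed in at about 13.4 s of the 42 s allowed.

- **Power rocker:** I tapped the far half down to its stop. The force rose from about 1 N to 5 N at the stop, and I pressed on to 8.3 N so the soft mount gave a little.
- **Timer rocker:** It behaved the same way, reaching its stop and going on to 8.0 N.
- **Start key:** I pressed it about 5 to 6 mm at 5.5 N, past the 3 mm where it registers but not fully down. I then lifted off and it came back up.

**Last checks:**
- The pictures show both far halves down, the key up and the gripper clear at about 0.2 m height with no contact force.
- Comparing before and after pictures, the loaded shaker and plate moved at most 0.1 pixel, about 0.3 mm or less.
- By eye, everything else that shows in the last top view looks as it was. The arm hides part of the pipette and the nearest edge of the empty shaker there, but it passed well above both.

No check failed or disagreed. The joint values can't be read directly, so "fully down" rests on the force rise and the pictures. My first move call was refused for its format, and nothing moved.

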